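# Slacken the left-hand nut of the large bench lap

### The job

Two bench laps (flat polishing discs on a motor housing) stand on the bench, each disc held down by a bar nut on its spindle. The nut of the lap with the larger disc has a left-hand thread: slacken it by at least 60 degrees (most of a quarter turn, in one grasp) for a disc change, without tightening it further, then let go. Leave the nut of the smaller lap alone.

Things in the scene. Friction and masses are not known exactly. Their poses are not given: they have to be found in the camera images.
- large_nut_grip (a point): On the spindle axis of the lap with the LARGER disc (112 mm wide, top 62 mm above the bench; housing 114 x 122), 93 mm up. The nut is an upright steel bar 46 long, 9 thick, flat-sided, from 70 to 105 mm up (mid notch to 94), over a round foot 22 wide, top 71 mm up. x runs along the bar, y across its thickness, z up; turns with the nut. Housing and disc are fixed.
- large_nut (a joint): Turn of the large lap's nut, rad. LEFT-HAND thread: it loosens CLOCKWISE seen from above, and the value then grows. At 0 the bar lies front to back on its housing; it starts tight at 0 to 0.15 and stays where it is left (friction 0.12 N m). Anticlockwise it only tightens, and jams at -0.35. Far stop 2.0.
- small_nut_grip (a point): The same point, axes and height on the like nut of the lap with the SMALLER disc (72 mm wide; housing 88 x 100 mm). To be left alone. Mind the work lamp at the left, which is solid: stem at x 0.26 to 0.29, y 0.54 to 0.69, up to 0.4 m; head over x 0.09 to 0.26, y 0.15 to 0.52, 0.43 to 0.53 m above the bench.
- small_nut (a joint): Turn of the small lap's nut, rad: ordinary thread, the value grows anticlockwise seen from above. Starts at 0 to 0.15 and must stay as found.

How it is judged:
By the outcome, as a careful person would: the job done as asked, in the order asked, and still so for the second after the job is handed in, with the robot touching nothing.
It also fails if it takes over 40 s, if anything falls off the work surface, if the arm or the gripper's body presses on something with over 40 N, if the wrist force passes 120 N, or if a joint passes its speed limit or range.

### The arm

A 7-joint arm with a two-finger parallel gripper is mounted at the origin on a cart in front of the work surface, level with it; the furniture and walls round the work are solid. World frame = base frame: x ahead of the robot, y to its left, z up, the work surface at z = 0. Lengths are in m, angles in rad, forces in N, time in s.
With the tool pointing down it reaches from about 0.4 to 0.875 m from the base axis. Payload 4.4 kg.
Tool frame: the origin (TCP) lies at the centre of the arm's flange, where the gripper is bolted on; the fingertips stand 173 mm ahead of it and the grasp point (between the pads) lies 155 mm ahead of it; z points along the fingers, y is the line along which they close (so a half turn about z gives the same grasp; the last joint's range is limited). The gripper opens to 85 mm and grips with 20 to 120 N. Pads are 22 mm wide; open, the fingers measure 114 mm over their backs; the gripper's body (76 mm by 85 mm) begins 54 mm behind the grasp point. The pads swing forward as they close: fully open they stand 13 mm farther back than shut.
Start: joints at [-0.066, 0.628, 0.038, 1.517, -0.027, 0.996, -0.02], TCP at [0.65, 0, 0.405] pointing down, gripper open.
Joint ranges: [-3.06, 3.06], [-0.37, 2.12], [-1.25, 1.32], [0.18, 2.47], [-1.1, 4.24], [0.23, 1.98], [-2.94, 2.94]. Speed limits (rad/s): [2.57, 2.57, 3.14, 3.14, 3.14, 3.14, 3.14].

### API

Orientations are given as a 3x3 rotation matrix whose columns are the frame's x, y, z axes.
In Python, from bench import * gives the robot as it stands.
- The arm moves only by the tool jog_arm, never from a script. Its argument "steps" is one flat list of numbers, 4 for each row, row after row: the shift along the tool's x, y, z in cm, then the turn about the tool's z in degrees. In form: [x, y, z, yaw, x, y, z, yaw, ...]. A call has 1 to 20 rows; each row shifts and turns the commanded pose from where the row before left it, along the tool's axes as they then stand; what a row does not reach is not made up. A row lasts 1/12 s, in which the tool goes at most 41.7 mm and 7.16 degrees, less where a joint would pass 70% of its speed; a pose out of reach is approached as far as the arm can. A call with a gripper value outside its range is refused whole. "fingers" is the finger opening in cm, from 0 to 8.54, set as the call begins (left out, the last holds). The fingers move at their own pace and stop on an object; "squeeze" is the grip in N (left out, the last holds). Time passes only in rows, so rows that do not move let the fingers close. It gives the time, the measured TCP pose, the force, the opening and the grip force at its end, in the units of the state.
- read_state(): the state, without advancing time (a new reading comes with each control period).
- snapshot(name): name is "scene" or "side" or "wrist"; returns (picture, depth): 400x640x3 uint8, red, green, blue; 400x640 float32, m along the optical axis (not along the pixel's ray), 0 where there is no reading.
- calibration(name): a dict with "fx", "fy", "cx", "cy" (pixels), "D" ([k1, k2, p1, p2, k3] as OpenCV has them; the pictures are not rectified), "cam_to_world" (4x4, takes a point from camera to world coordinates). Camera axes: x right, y down, z forward; pixel columns grow to the right and rows downward; lengths in m; the calibration is good to about 2 mm. A picture is of the moment at which its call begins: read the wrist's pose just before it. calibration takes no time and is no camera call; for the wrist camera it gives the pose at the moment of the call.
- job_done(): hands the job in; it is judged then, once.
Trained networks look in the newest picture that a camera, given by its name, has taken for a name from the list of things; names that differ only in an ending like _2 or _b are one class to them, and where a whole thing is asked for, a point or a joint stands for the part that bears it (a point fixed in the world has none). Each returns a list of dicts, best first, with "confidence" (0 to 1); they miss things now and then, are a little off and sometimes report something else, mostly with a low value. They report only what shows in the picture. A call takes as long as a camera call.
- masks_of(camera, query): "region" (400x640 bool, what is visible of it) and "box" ([left, top, width, height] in pixels, round what is visible of it).
- spot_point(camera, query): "at" ([column, row] in pixels: a listed point, or the origin of a listed thing).
The state is a dict: "clock": time; "q": joint angles; "dq": joint speeds; "effort": joint torques, N m; "eef_pos": TCP position; "ee_rot": TCP orientation; "wrist_force": force on the tool from outside, world axes, zero at the start; "torque": the same for the moment, N m; "finger_gap": finger opening in m; "finger_force": force on a finger pad.
Only numpy, scipy, OpenCV 4.12 (cv2) and the standard library are available. Lean on these libraries where they do the work, as an engineer would, in place of code of your own. Each camera call takes 0.05 s, during which the arm holds its last target. There are 200 camera calls.

## Working session

There is one attempt and no reset: what is moved stays moved. The work goes in short steps, Python scripts to look and compute and a tool call to move; the robot and the scene stay as the last step left them, time stands still between calls to the robot, and variables do not carry over. Pictures are saved under pics/ and viewed, at most 10 in all, crops included, and the job is handed in when it is done.

Besides the shell and the picture viewer there is one more tool, called after ">>>" as a command line: name --argument value ..., lists and objects as JSON in quotes. jog_arm: Moves the arm, as the interface text tells. Its arguments: {"type":"object","properties":{"steps":{"type":"array","items":{"type":"number"}},"fingers":{"type":"number"},"squeeze":{"type":"number"}},"required":["steps"]}

```bash
mkdir -p pics
cat > h.py <<'E'
from bench import *
import numpy as np, cv2
def px2w(cam,depth,pts,C=None):
    C=C or calibration(cam)
    K=np.array([[C['fx'],0,C['cx']],[0,C['fy'],C['cy']],[0,0,1]])
    pts=np.array(pts,float).reshape(-1,2)
    n=cv2.undistortPoints(pts[:,None],K,np.array(C['D'],float))[:,0]
    d=depth[pts[:,1].astype(int),pts[:,0].astype(int)]
    P=np.c_[n*d[:,None],d]; T=np.array(C['cam_to_world'])
    return P@T[:3,:3].T+T[:3,3]
def ray(cam,pt,z,C=None):
    C=C or calibration(cam)
    K=np.array([[C['fx'],0,C['cx']],[0,C['fy'],C['cy']],[0,0,1]])
    n=cv2.undistortPoints(np.array(pt,float).reshape(1,1,2),K,np.array(C['D'],float))[0,0]
    T=np.array(C['cam_to_world']); v=T[:3,:3]@np.r_[n,1]; o=T[:3,3]
    return o+v*(z-o[2])/v[2]
E
python3 - <<'E'
from h import *
ims=[]
s=read_state();print(s['clock'],s['eef_pos'],np.round(s['ee_rot'],3))
for c in ['scene','side','wrist']:
    im,d=snapshot(c); cv2.imwrite(f'pics/{c}0.png',im[:,:,::-1])
    np.save(f'pics/{c}0.npy',d)
    print(c,np.round(np.array(calibration(c)['cam_to_world'])[:3],3).tolist())
    for q in ['large_nut_grip','small_nut_grip']:
        for r in spot_point(c,q)[:3]: print(q,r['at'],r['confidence'],ray(c,r['at'],.093).round(4))
    for q in ['large_nut','small_nut']:
        for r in masks_of(c,q)[:3]:
            m=r['region'];ys,xs=np.nonzero(m);P=px2w(c,d,np.c_[xs,ys]);P=P[(P[:,2]>.098)&(P[:,2]<.112)]
            print(q,r['box'],round(r['confidence'],2),len(P),np.median(P,0).round(4) if len(P) else '')
E
```

```text
0.0 [6.49707752e-01 5.22038289e-05 4.03793969e-01] [[-0.     1.    -0.002]
 [ 1.     0.    -0.   ]
 [-0.    -0.002 -1.   ]]
scene [[-0.835, -0.345, 0.428, 0.159], [-0.55, 0.502, -0.668, 0.655], [0.016, -0.793, -0.609, 0.654]]
large_nut_grip [308.2, 235.8] 0.6 [0.4945 0.1587 0.093 ]
small_nut_grip [381.9, 187.0] 0.77 [ 0.4499 -0.0554  0.093 ]
large_nut [300.3, 230.4, 19.9, 20.7] 0.66 78 [0.4799 0.1604 0.1022]
small_nut [375.9, 178.1, 18.9, 21.1] 0.85 51 [ 0.4508 -0.0517  0.1008]
side [[-0.924, -0.228, 0.306, 0.227], [-0.382, 0.56, -0.735, 0.695], [-0.004, -0.796, -0.605, 0.626]]
large_nut_grip [289.5, 245.0] 0.57 [0.49   0.1605 0.093 ]
small_nut_grip [360.1, 178.7] 0.71 [ 0.4443 -0.0602  0.093 ]
large_nut [279.1, 237.1, 28.3, 25.8] 0.59 114 [0.4833 0.1603 0.1021]
small_nut [348.5, 175.4, 21.7, 18.7] 0.74 62 [ 0.4506 -0.0514  0.1016]
wrist [[1.0, 0.002, 0.001, 0.65], [0.002, -0.966, -0.26, 0.065], [0.001, 0.26, -0.966, 0.374]]
large_nut_grip [126.8, 3.8] 0.92 [0.4876 0.1553 0.093 ]
small_nut_grip [118.7, 241.5] 0.64 [ 0.4485 -0.057   0.093 ]
large_nut [94.7, 0.0, 71.1, 22.5] 0.75 281 [0.4809 0.1537 0.1028]
small_nut [90.8, 224.9, 56.2, 36.2] 0.9 377 [ 0.4462 -0.0573  0.1046]
small_nut [91.4, 0.0, 71.5, 22.6] 0.3 280 [0.4809 0.1537 0.1029]
```

Run:
```python
import cv2,numpy as np
a=cv2.imread('pics/scene0.png')
w=cv2.imread('pics/wrist0.png')
a=cv2.resize(a[130:330,220:460],None,fx=2,fy=2)[:400]
b=cv2.resize(w,(480,300));c=np.zeros((700,480,3),np.uint8);c[:400]=a;c[400:]=b
c=np.hstack([c[:400],cv2.copyMakeBorder(b[:,:320],0,100,0,0,0)]);cv2.imwrite('pics/v1.png',c)
```

```text
(no output)
```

View pics/v1.png

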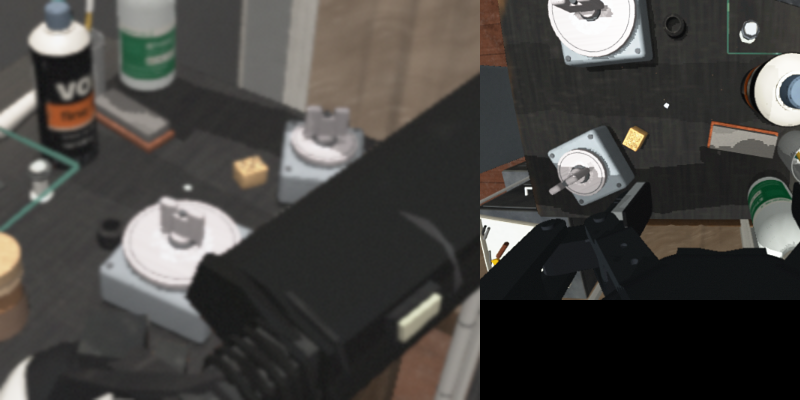

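Large lap at about (0.49, 0.16) and small lap at about (0.45, -0.06): the large disc is at crop (180,240), the small one at (325,140). I'll move the wrist camera nearer.

>>> jog_arm --steps '[2,-2.4,0,0,2,-2.4,0,0,2,-2.4,0,0,2,-2.4,0,0,2,-2.4,0,0,0,0,0,0,0,0,0,0]'

```text
clock: 1.33
eef_pos: [0.529, 0.1016, 0.4052]
ee_rot: [[-0.003, 1.0, 0.0], [1.0, 0.003, 0.001], [0.001, 0.0, -1.0]]
wrist_force: [0.8, -0.4, 0.2]
finger_gap: 0.0853
finger_force: 0.0
```

```bash
cat >> h.py <<'E'
def fk(q):
    # xArm7-like chain (modified DH guess)
    al=[0,-np.pi/2,np.pi/2,np.pi/2,np.pi/2,np.pi/2,-np.pi/2];a=[0,0,0,.0525,.0775,0,.076];d=[.267,0,.293,0,.3425,0,.097]
    T=np.eye(4);o=[]
    for i in range(7):
        c,s=np.cos(q[i]),np.sin(q[i]);ca,sa=np.cos(al[i]),np.sin(al[i])
        T=T@np.array([[c,-s,0,a[i]],[s*ca,c*ca,-sa,-sa*d[i]],[s*sa,c*sa,ca,ca*d[i]],[0,0,0,1]]);o.append(T[:3,3].copy())
    return np.array(o)
def look(tag):
    s=read_state();print(s['clock'],np.round(s['eef_pos'],4),np.round(s['ee_rot'],3).tolist(),'q',np.round(s['q'],3),'F',np.round(s['wrist_force'],1))
    print('fk',fk(s['q']).round(3)[[2,3,4,5,6]].tolist())
    C=calibration('wrist');im,d=snapshot('wrist');cv2.imwrite(f'pics/{tag}.png',im[:,:,::-1])
    for r in spot_point('wrist','large_nut_grip')[:2]: print(r['at'],r['confidence'],ray('wrist',r['at'],.093,C).round(4))
    for r in masks_of('wrist','large_nut')[:2]:
        ys,xs=np.nonzero(r['region']);P=px2w('wrist',d,np.c_[xs,ys],C);P=P[(P[:,2]>.098)&(P[:,2]<.112)]
        if len(P)<20: continue
        (c,w,an)=cv2.minAreaRect((P[:,:2]*1000).astype(np.float32))
        b=cv2.boxPoints((c,w,an));e=[b[1]-b[0],b[2]-b[1]];e=max(e,key=np.linalg.norm)
        print('bar',r['box'],round(r['confidence'],2),'c',np.round(c,1),'size',np.round(w,1),'dir deg',np.degrees(np.arctan2(e[1],e[0])).round(1),P[:,2].mean())
E
python3 -c "
from h import *
look('w1')"
```

```text
1.3333 [0.529  0.1016 0.4052] [[-0.003, 1.0, 0.0], [1.0, 0.003, 0.001], [0.001, 0.0, -1.0]] q [-0.264  0.468  0.033  1.829 -0.021  0.844 -0.218] F [ 0.8 -0.4  0.2]
fk [[0.128, -0.035, 0.529], [0.173, -0.045, 0.505], [0.515, -0.127, 0.51], [0.515, -0.127, 0.51], [0.626, -0.153, 0.463]]
[273.9, 124.3] 0.64 [0.4867 0.1567 0.093 ]
```

Run:
```python
from h import *
im,d=snapshot('side');w=cv2.imread('pics/w1.png')
c=np.hstack([cv2.resize(im[:,:,::-1],(400,250)),cv2.resize(w,(400,250))]);cv2.imwrite('pics/v2.png',c)
for r in masks_of('wrist','large_nut'): print(r['box'],r['confidence'])
```

```text
(no output)
```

View pics/v2.png

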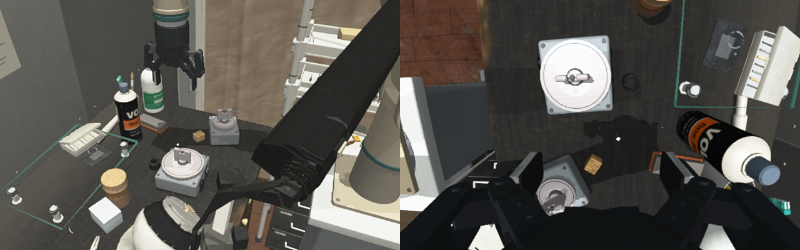

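Nut at about (575,77) in the wrist half, its bar roughly along world x. The side view shows the arm hanging at the top and the lamp as the black bar across the right half. I'll measure the bar from depth and check arm–lamp clearance.

```bash
cat >> h.py <<'E'
def cloud(cam,C,d):
    ys,xs=np.nonzero(d>0); return px2w(cam,d,np.c_[xs,ys],C)
def bar(tag):
    s=read_state();C=calibration('wrist');im,d=snapshot('wrist');cv2.imwrite(f'pics/{tag}.png',im[:,:,::-1])
    P=cloud('wrist',C,d);P=P[(np.hypot(P[:,0]-.487,P[:,1]-.157)<.045)]
    disc=P[(P[:,2]>.05)&(P[:,2]<.068)];print('disc',cv2.minEnclosingCircle((disc[:,:2]*1000).astype(np.float32)),disc[:,2].mean())
    P=P[(P[:,2]>.090)&(P[:,2]<.115)]
    m=P.mean(0);w,v=np.linalg.eigh(np.cov(P[:,:2].T));e=v[:,1]*np.sign(v[0,1])
    L=(P[:,:2]-m[:2])@v;print(len(P),m.round(4),'dir',np.degrees(np.arctan2(e[1],e[0])).round(2),'ext',np.ptp(L,axis=0).round(4))
    lo,hi=L.min(0),L.max(0);print('mid',(m[:2]+v@((lo+hi)/2)).round(4), 'tcp',np.round(s['eef_pos'],4),'t',s['clock'])
def clear():
    for c in ['side','scene']:
        C=calibration(c);im,d=snapshot(c);P=cloud(c,C,d)
        P=P[(P[:,0]>.0)&(P[:,0]<.4)&(P[:,1]<.149)&(P[:,1]>-.1)&(P[:,2]>.4)&(P[:,2]<.7)]
        for x in np.arange(.0,.4,.05):
            k=P[(P[:,0]>=x)&(P[:,0]<x+.05)]
            if len(k)>5:
                i=k[k[:,2]<.56]
                print(c,x.round(2),len(k),'ymax',k[:,1].max().round(3),'zrange',k[:,2].min().round(3),k[:,2].max().round(3), 'low ymax',i[:,1].max().round(3) if len(i) else None)
E
python3 -c "
from h import *
bar('w2');clear()"
```

```text
disc ((487.02044677734375, 156.99935913085938), 44.99482345581055) 0.06278464057196557
573 [0.4893 0.1575 0.1022] dir 4.1 ext [0.0093 0.0461]
mid [0.4886 0.1574] tcp [0.5308 0.099  0.4047] t 1.5833
side 0.1 80 ymax 0.046 zrange 0.462 0.483 low ymax 0.046
scene 0.1 353 ymax 0.046 zrange 0.475 0.531 low ymax 0.046
scene 0.15 12 ymax 0.033 zrange 0.521 0.529 low ymax 0.033
```

>>> jog_arm --steps '[0,0,0,-6.7,0,0,0,-6.7,0,0,0,-6.7,0,0,0,-6.7,0,0,0,-6.7,0,0,0,-6.7,0,0,0,-6.7,0,0,0,-6.7,0,0,0,-6.7,0,0,0,-6.7,0,0,0,-6.7,0,0,0,-6.7,0,0,0,-6.7,0,0,0,-6.7,0,0,0,0,0,0,0,0]'

```text
clock: 3.07
eef_pos: [0.5302, 0.0995, 0.4046]
ee_rot: [[-0.998, -0.062, -0.0], [-0.062, 0.998, 0.0], [0.0, 0.0, -1.0]]
wrist_force: [0.3, 0.1, 0.3]
finger_gap: 0.0852
finger_force: 0.0
```

```bash
cat >> h.py <<'E'
def err(tx,ty,tz,bardir):
    s=read_state();R=np.array(s['ee_rot']);p=np.array(s['eef_pos'])
    print('t',s['clock'],'p',p.round(4),'q',np.round(s['q'],3),'eff',np.round(s['effort'],1),'F',np.round(s['wrist_force'],1))
    print('shift tool cm',(R.T@(np.array([tx,ty,tz])-p)*100).round(2))
    az=np.degrees(np.arctan2(R[1,1],R[0,1]));e=(bardir+90-az+90)%180-90
    print('yaw needed',round(-e,2))
E
python3 - <<'E'
from h import *
err(.4886,.1574,.247,4.1)
import itertools
s=read_state();q=np.array(s['q']);best=[]
for sg in itertools.product([1,-1],repeat=7): best.append((np.linalg.norm(fk(q*sg)[6]-s['eef_pos']),sg))
best.sort(key=lambda t:t[0]);print(best[0],fk(q*best[0][1]).round(3).tolist())
clear()
E
```

```text
t 3.0667 p [0.5302 0.0995 0.4046] q [ 0.043  0.496 -0.414  1.819  0.251  0.879  1.146] eff [  0.2 -45.6  -4.  -17.2   0.    0.    0.2] F [0.3 0.1 0.3]
shift tool cm [ 3.79  6.03 15.76]
yaw needed -0.54
(np.float64(0.12212008704033409), (-1, 1, -1, 1, -1, 1, 1)) [[0.0, 0.0, 0.267], [0.0, 0.0, 0.267], [0.139, -0.006, 0.525], [0.182, 0.013, 0.502], [0.515, 0.125, 0.506], [0.515, 0.125, 0.506], [0.621, 0.164, 0.455]]
side 0.1 104 ymax 0.031 zrange 0.451 0.48 low ymax 0.031
scene 0.1 498 ymax 0.032 zrange 0.466 0.527 low ymax 0.032
scene 0.15 43 ymax 0.019 zrange 0.511 0.526 low ymax 0.019
```

>>> jog_arm --steps '[0.95,1.5,1.5,-0.5,0.95,1.5,1.5,0,0.95,1.5,1.5,0,0.95,1.5,1.5,0,0,0,0,0,0,0,0,0,0,0,0,0]'

```text
clock: 3.75
eef_pos: [0.4885, 0.1567, 0.3452]
ee_rot: [[-0.997, -0.074, 0.001], [-0.074, 0.997, -0.0], [-0.001, -0.0, -1.0]]
wrist_force: [1.0, 0.0, -0.5]
finger_gap: 0.0849
finger_force: 0.0
```

Run:
```python
from h import *
err(.4886,.1574,.247,4.1)
bar('w3'); clear()
w=cv2.imread('pics/w3.png');im,_=snapshot('side')
cv2.imwrite('pics/v3.png',np.hstack([cv2.resize(im[:,:,::-1],(400,250)),cv2.resize(w,(400,250))]))
```

```text
t 3.75 p [0.4885 0.1567 0.3452] q [-0.103  0.54  -0.384  1.952  0.303  0.704  0.975] eff [ -0.8 -44.9  -3.9 -13.8  -0.    0.   -0. ] F [ 1.   0.  -0.5]
shift tool cm [-0.    0.07  9.82]
yaw needed 0.12
disc ((486.99774169921875, 157.005859375), 44.99726486206055) 0.06283540945686272
801 [0.4864 0.1575 0.1023] dir 3.66 ext [0.009  0.0453]
mid [0.4878 0.1578] tcp [0.4885 0.1567 0.3452] t 3.75
side 0.1 273 ymax 0.049 zrange 0.444 0.484 low ymax 0.049
scene 0.1 687 ymax 0.051 zrange 0.462 0.532 low ymax 0.051
scene 0.15 346 ymax 0.047 zrange 0.475 0.532 low ymax 0.047
```

View pics/v3.png

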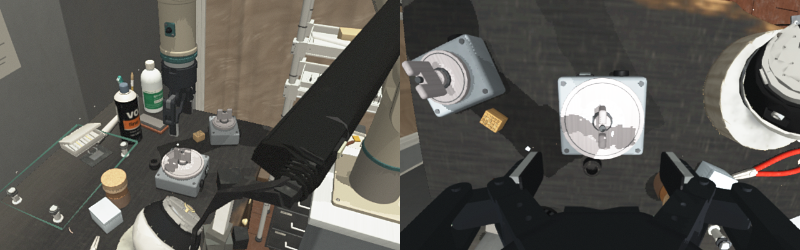

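The fingers straddle the nut (right half, (600,118)), aligned and clear of the lamp. Descending.

>>> jog_arm --steps '[0.05,0.08,1.4,0.6,0,0,1.4,0,0,0,1.4,0,0,0,1.4,0,0,0,1.4,0,0,0,1.4,0,0,0,1.4,0,0,0,0,0,0,0,0,0]'

```text
clock: 4.7
eef_pos: [0.4874, 0.1575, 0.2466]
ee_rot: [[-0.998, -0.064, -0.001], [-0.064, 0.998, -0.0], [0.001, -0.0, -1.0]]
wrist_force: [-0.8, -0.2, 1.0]
finger_gap: 0.0856
finger_force: 0.0
```

Run:
```python
from h import *
err(.4880,.1576,.247,3.9)
bar('w4')
```

```text
t 4.7 p [0.4874 0.1575 0.2466] q [-0.179  0.694 -0.283  2.025  0.401  0.476  0.876] eff [ -0.1 -48.3  -2.8  -9.4   0.   -0.   -0. ] F [-0.8 -0.2  1. ]
shift tool cm [-0.06  0.01 -0.04]
yaw needed -0.25
disc ((486.992431640625, 156.9980010986328), 44.99416732788086) 0.06284476206020279
4628 [0.4856 0.157  0.103 ] dir -86.54 ext [0.0453 0.0878]
mid [0.4874 0.1571] tcp [0.4874 0.1575 0.2466] t 4.7
```

View pics/w4.png

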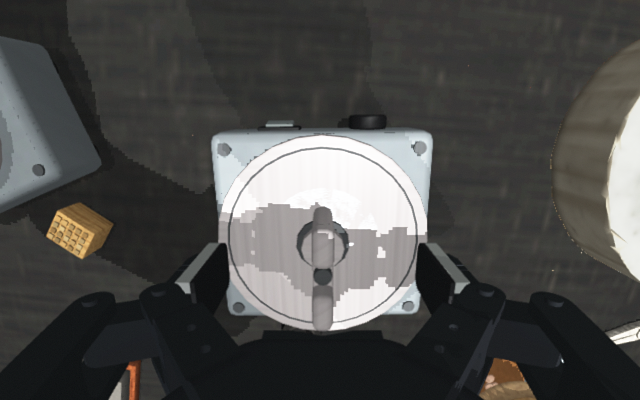

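The bar (column 322, rows 205–330) is centred between the pads. Closing.

>>> jog_arm --steps '[0,0,0,0,0,0,0,0,0,0,0,0,0,0,0,0,0,0,0,0,0,0,0,0,0,0,0,0,0,0,0,0,0,0,0,0,0,0,0,0,0,0,0,0,0,0,0,0]' --fingers 0 --squeeze 60

```text
clock: 5.75
eef_pos: [0.4872, 0.1577, 0.247]
ee_rot: [[-0.998, -0.064, 0.0], [-0.064, 0.998, -0.0], [-0.0, -0.0, -1.0]]
wrist_force: [-1.2, -1.0, 5.9]
finger_gap: 0.0077
finger_force: 58.7
```

>>> jog_arm --steps '[0,0,0,3,0,0,0,3,0,0,0,4,0,0,0,5,0,0,0,5,0,0,0,0]'

```text
clock: 6.25
eef_pos: [0.4872, 0.158, 0.247]
ee_rot: [[-0.959, 0.283, 0.001], [0.283, 0.959, -0.0], [-0.001, -0.0, -1.0]]
wrist_force: [-0.1, -0.9, 5.1]
finger_gap: 0.0079
finger_force: 58.9
```

>>> jog_arm --steps '[0,0,0,5,0,0,0,5,0,0,0,5,0,0,0,5,0,0,0,5,0,0,0,5,0,0,0,5,0,0,0,5,0,0,0,5,0,0,0,5,0,0,0,5,0,0,0,5,0,0,0,0,0,0,0,0]'

```text
clock: 7.42
eef_pos: [0.4877, 0.1584, 0.247]
ee_rot: [[-0.241, 0.971, 0.002], [0.971, 0.241, 0.001], [0.0, 0.002, -1.0]]
wrist_force: [0.2, 1.7, 4.3]
finger_gap: 0.008
finger_force: 58.9
```

Run:
```python
from h import *
s=read_state();R=np.array(s['ee_rot']);print(np.degrees(np.arctan2(R[1,1],R[0,1])),np.round(s['q'],2),s['torque'],s['eef_pos'])
im,_=snapshot('wrist');cv2.imwrite('pics/w5.png',im[:,:,::-1])
```

```text
13.917920104756899 [-0.42  0.68  0.07  2.03 -0.11  0.43 -0.02] [ 0.16675511 -0.21139027 -0.1470204 ] [0.48773042 0.15840156 0.24701758]
```

View pics/w5.png

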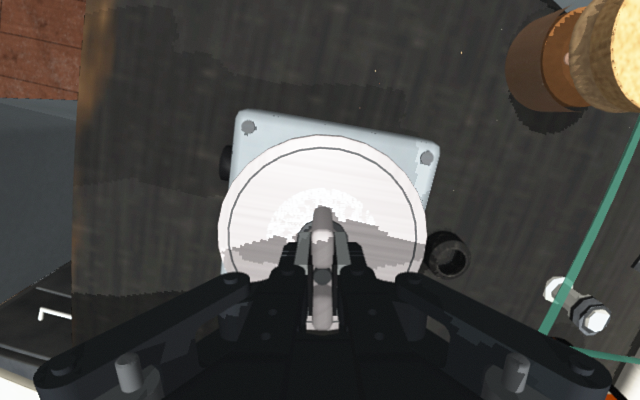

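The bar has turned with the grip (still vertical at column 322, the housing swung round), by about 80°. Releasing and lifting.

>>> jog_arm --steps '[0,0,0,0,0,0,0,0,0,0,0,0,0,0,0,0,0,0,0,0,0,0,0,0,0,0,0,0,0,0,0,0,0,0,-1,0,0,0,-1,0,0,0,-1,0,0,0,-1,0,0,0,-1,0,0,0,-1,0,0,0,-1,0,0,0,-1,0,0,0,0,0,0,0,0,0]' --fingers 6

```text
clock: 8.97
eef_pos: [0.4873, 0.1579, 0.3274]
ee_rot: [[-0.237, 0.972, 0.001], [0.972, 0.237, 0.001], [0.0, 0.001, -1.0]]
wrist_force: [-0.8, 0.3, -0.8]
finger_gap: 0.0601
finger_force: 0.0
```

Run:
```python
from h import *
err(.488,.158,.33,-76)
bar('w6'); clear()
```

```text
t 8.9667 p [0.4873 0.1579 0.3274] q [-0.437  0.546  0.101  1.98  -0.09   0.619 -0.038] eff [  0.  -46.7   1.8 -13.7   0.    0.   -0. ] F [-0.8  0.3 -0.8]
shift tool cm [-0.01  0.07 -0.26]
yaw needed -0.3
disc ((487.005126953125, 156.98977661132812), 44.99869155883789) 0.062941790534594
922 [0.4882 0.1594 0.1025] dir -76.55 ext [0.0085 0.0454]
mid [0.4886 0.1581] tcp [0.4873 0.1579 0.3274] t 8.9667
side 0.1 217 ymax 0.072 zrange 0.456 0.489 low ymax 0.072
scene 0.05 10 ymax 0.055 zrange 0.4 0.407 low ymax 0.055
scene 0.1 710 ymax 0.089 zrange 0.472 0.54 low ymax 0.089
scene 0.15 420 ymax 0.088 zrange 0.489 0.54 low ymax 0.088
```

View pics/w6.png

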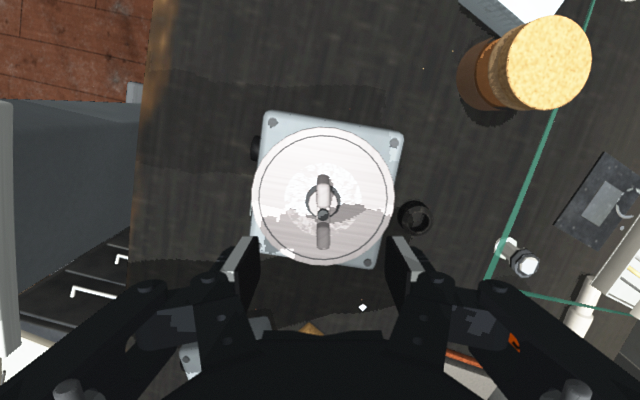

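The bar went from +4° to -76.5°, so it turned about 80° clockwise. The gripper is open and clear above it, and the arm is about 6 cm from the lamp.

```bash
python3 -c "
from bench import *
print(job_done())"
```

```text
the job is handed in; nothing more can be done
None
```

The large lap's left-hand nut was slackened about 80° clockwise in one grasp and released, the small lap was never touched, and the job was handed in at about 9 s on the robot's clock.

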